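Pin and hold a slide squash press

TASK

The slide with its coverslip already lies in the little squash press. Swing the press's blue lid down onto it, take the red-knobbed register pin out of the white tool block and push it down through the hole in the lid's tongue into the hole in the base below, all the way until its collar sits on the lid, and bear down so that the sprung lid is fully shut. Finish while still pressing: the program ends with the robot holding the press fully shut, the pin home, and the other things on the bench left where they were.

Things in the scene. Friction and masses are not known exactly. Their poses are not given: they have to be found in the camera images.
- slide_press: slide squash press, fixed to the bench: aluminium bed, lid hinged along its far edge. Origin on the bench under it; x points from its front tongue to the hinge, y along the hinge, z up. Bed x -38..78, y -55..55, top 24 above the bench; base tongue x -78..-38, y -20..20, top 33.5. Left or right of the tool block, turned up to 0.35 rad. Sizes in mm throughout
- slide_centre (a point): middle of the top of the glass slide (76 x 26 x 1, long side along the press's y, pink-stained coverslip) already lying in the bed, 26 above the bench
- press_lid (a joint): angle of the lid (rad): 0 fully shut on hard stops; 0.9 to 1.3 at the start, standing open, free end up, its top face turned away from the robot. Stiff hinge (0.2 N m friction): the lid (250 g) stays where it is left. The sprung platen below keeps it some 0.05 rad (6 mm at the tongue) short of shut when let go; about 9 N down on its tongue shuts it, about 5 N keeps it shut
- press_platen (a joint): travel (m) of the spring-loaded steel platen with a rubber face under the lid: 0 free, 0.005 with the lid fully shut. It meets the slide at a lid angle of about 0.1 rad and pushes back 3 N per mm
- lid_hinge (a point): a point on the hinge axis, at the middle of the press's width: x 62, z 38 in the press's frame
- lid_push (a point): point on the middle of the lid's flat top face, 90 from the hinge axis. Blue lid plate 92 x 96 x 8, from 8 to 100 from the axis, its top face 4 above the axis (42 above the bench when shut); then a bare aluminium tongue 40 x 40 x 8, from 100 to 140. Axes of the lid: the press's when shut, z out of its top face
- lid_hole (a point): centre of the upper mouth of the hole in the lid's tongue (12 diameter, through 8 thick), on the lid's top face, 120 from the hinge axis. Axes as for lid_push
- base_hole (a point): centre of the upper mouth of the hole in the base's tongue (12 diameter, vertical, open right through, 29.5 deep), 33.5 above the bench; straight below lid_hole when the lid is down
- tool_block: white plastic tool block, 60 x 170 x 45 high, fixed to the bench; origin at the centre of its underside, the long side along its y. Three upright bores, 12 diameter and 38 deep, in a row at y -60, 0 and 60 hold the register pin, the scriber and the needle holder, in any order. Turned by up to 0.3 rad
- register_pin: the register pin, 70 long, 60 g, upright in one of the bores, hanging by its collar on the block's top. Origin at the centre of its pointed tip, z up along it: steel shank 10 diameter with a tapered nose (4 diameter at the tip, full at 8), 30 long; steel collar 22 diameter from 30 to 34; red knob with black bands, 18 diameter, from 34 to 70. Home in the press its tip is 12 above the bench
- pin_tip (a point): the pin's tip (same point as its origin)
- pin_knob (a point): middle of the pin's knob, on its axis, 54 above the tip: the place to grip it
- scriber: bystander: blue diamond scriber, 10 diameter, 100 long, upright in the tool block (its top 107 above the bench); origin at its lower end
- needle_holder: bystander: wooden needle holder, 10 diameter, 92 long, upright in the tool block; origin at its lower end
- oil_bottle: bystander: small amber bottle, 32 diameter, 75 high, on the bench beyond the press and block; origin under its centre
- stain_bottle: bystander: violet bottle with white cap, 50 diameter, 110 high, on the left; origin under its centre
- coplin_jar: bystander: glass staining jar with a white lid, 66 x 60 x 103 high, on the right; origin under its centre
- petri_dish: bystander: covered round culture dish with amber medium, 90 diameter, 14 high, near the robot on the left; origin under its centre
- slide_box: bystander: closed green slide box, 87 x 162 x 36, near the robot on the right; origin under its centre

How it is judged:
By the outcome, as a careful person would: the job done as asked, in the order asked, and still so for the second after the job is handed in, while the arm keeps its last pose, push and grip.
It also fails if it takes over 51 s, if anything falls off the work surface, if the arm or the gripper's body presses on something with over 40 N, if the wrist force passes 120 N, or if a joint passes its speed limit or range.

ROBOT

A 6-joint arm with a two-finger parallel gripper is mounted at the origin on the work surface. World frame = base frame: x ahead of the robot, y to its left, z up, the work surface at z = 0. Lengths are in m, angles in rad, forces in N, time in s.
With the tool pointing down it reaches from about 0.25 to 0.85 m from the base axis. Payload 12.5 kg.
Tool frame: the origin (TCP) lies at the very end of the fingers, on their centre line; the grasp point (between the pads) lies 19 mm behind it; z points along the fingers, x is the direction in which the jaws open and shut, and the axes are right-handed (so a half turn about z gives the same grasp; the last joint's range is limited). The gripper opens to 93 mm and grips with 3 to 60 N. Pads are 15 mm wide; open, the fingers measure 128 mm over their backs; the gripper's body (75 mm by 188 mm) begins 65 mm behind the grasp point.
Start: joints at [-1.379, 0.351, 1.652, -0, 1.139, -0.085], TCP at [0.15, -0.529, 0.219] pointing down, gripper open.
Joint ranges: [-2.75, 2.75], [-0.79, 2.1], [0.01, 2.65], [-1.57, 4.71], [0.07, 3.14], [-2.87, 2.87]. Speed limits (rad/s): [2.22, 2.22, 2.79, 3.14, 3.14, 3.14].

INTERFACE

Orientations are given as a 3x3 rotation matrix whose columns are the frame's x, y, z axes.
In Python, from plant import status, get_image, order, spot_in gives the robot as it stands.
- The arm moves only by the tool arm_command, never from a script. Its argument "increments" is a list of rows, each a list of 5 numbers: the opening, from -1 (shut) to 1 (fully open), then the shift along the world's x, y, z in mm, then the turn about the world's z in degrees. A call has 1 to 10 rows; each row shifts and turns the pose as measured when the row begins; what a row does not reach is not made up. A row lasts 1/10 s, in which the tool goes at most 50 mm and 8.59 degrees, less where a joint would pass 70% of its speed; a pose out of reach is approached as far as the arm can. A call is refused whole if a number of a shift passes 50 or a number of a turn 8.59, either way. A call with a gripper value outside its range is refused whole. The fingers move at their own pace and stop on an object; "squeeze" is the grip in N (left out, the last holds). Time passes only in rows, so rows that do not move let the fingers close. It gives the time, the measured TCP pose, the force and the opening at its end, in the units of the state.
- status.get_state(): the state, without advancing time (a new reading comes with each control period).
- get_image(name): name is "side" or "top"; returns a dict with "frame" (384x512x3 uint8, red, green, blue), "K" (3x3 intrinsics, pixels), "extrinsics" (4x4, takes a point from world to camera coordinates). Camera axes: x right, y down, z forward; pixel columns grow to the right and rows downward; lengths in m; the calibration is good to about 2 mm. A picture is of the moment at which its call begins. There is no depth.
- order.finish_job(): hands the job in, once; it reports no verdict.
Trained networks look in a picture, given as the dict that the camera call returned (one of the last four; its "shot" number tells which), for a name from the list of things; names that differ only in an ending like _2 or _b are one class to them, and where a whole thing is asked for, a point or a joint stands for the part that bears it (a point fixed in the world has none). Each returns a list of dicts, best first, with "p" (0 to 1); they miss things now and then, are a little off and sometimes report something else, mostly with a low value. They report only what shows in the picture. A call takes as long as a camera call.
- spot_in(picture, query): "uv" ([column, row] in pixels, amid what is visible of it).
The state is a dict: "time_s": time; "joint_pos": joint angles; "dq": joint speeds; "joint_torque": joint torques, N m; "tcp_pos": TCP position; "tcp_rot": TCP orientation; "force": force on the tool from outside, world axes, zero at the start; "wrist_torque": the same for the moment, N m; "grip_width": opening from 0.0 (shut) to 1.0 (fully open).
Only numpy, scipy, OpenCV 4.12 (cv2) and the standard library are available. Lean on these libraries where they do the work, as an engineer would, in place of code of your own. Each camera call takes 0.05 s, during which the arm holds its last target. There are 200 camera calls.

## Working session

There is one attempt and no reset: what is moved stays moved. The work goes in short steps, Python scripts to look and compute and a tool call to move; the robot and the scene stay as the last step left them, time stands still between calls to the robot, and variables do not carry over. Pictures are saved under pics/ and viewed, about 8 in all and at most 12, crops included, and the job is handed in when it is done.

Besides the shell and the picture viewer there is one more tool, called after "Emit:" in YAML: its name, and indented under it one key for each argument. arm_command: Moves the arm, as the interface text tells. Its arguments: {"type":"object","properties":{"increments":{"type":"array","items":{"type":"array","items":{"type":"number"}}},"squeeze":{"type":"number"}},"required":["increments"]}

```bash
ls; mkdir -p pics; cat > h.py <<'E'
import numpy as np, cv2
from plant import status, get_image, order, spot_in
def proj(im,P):
    P=np.atleast_2d(P); E=im["extrinsics"]; c=P@E[:3,:3].T+E[:3,3]; u=c@im["K"].T; return u[:,:2]/u[:,2:]
def onz(im,uv,z):
    E=np.array(im["extrinsics"]); R=E[:3,:3]; C=-R.T@E[:3,3]
    d=R.T@np.linalg.solve(im["K"],[uv[0],uv[1],1]); return C+d*(z-C[2])/d[2]
def save(im,n,crop=None,s=1):
    f=im["frame"][:,:,::-1]
    if crop: a,b,c,d=crop; f=f[c:d,a:b]
    cv2.imwrite("pics/"+n,cv2.resize(f,None,fx=s,fy=s,interpolation=cv2.INTER_CUBIC))
E
cat > a.py <<'E'
from h import *
import pickle
T=get_image("top");S=get_image("side");pickle.dump((T,S),open("im0.pkl","wb"))
save(T,"t0.png",s=1.5);save(S,"s0.png",s=1.5)
for n,im in(("T",T),("S",S)):
    E=im["extrinsics"];print(n,"cam",-E[:3,:3].T@E[:3,3],im["K"][0,0])
    for q in["slide_press","slide_centre","lid_hinge","lid_push","lid_hole","base_hole","tool_block","register_pin","pin_knob","scriber","needle_holder","oil_bottle"]:
        r=spot_in(im,q);print(q,[(np.round(x["uv"],1).tolist(),round(x["p"],2)) for x in r[:2]])
print(status.get_state()["time_s"])
E
python3 a.py
```

```text
pics
T cam [ 0.35806668 -0.03289784  1.23491604] 361.9219845189965
slide_press [([286.2, 190.1], 0.65)]
slide_centre [([284.2, 191.4], 0.91)]
lid_hinge [([286.9, 190.9], 0.86)]
lid_push [([285.4, 178.9], 0.86), ([286.8, 187.2], 0.46)]
lid_hole [([289.4, 179.1], 0.6)]
base_hole [([284.6, 189.9], 0.58)]
tool_block [([195.8, 192.7], 0.59)]
register_pin [([211.4, 186.2], 0.58)]
pin_knob []
scriber []
needle_holder []
oil_bottle [([291.1, 181.2], 0.6), ([169.0, 259.4], 0.32)]
S cam [0.28026105 0.98884021 0.67393677] 469.9359768592787
slide_press [([258.8, 187.0], 0.67)]
slide_centre [([256.9, 186.0], 0.76), ([251.8, 166.2], 0.41)]
lid_hinge [([255.8, 189.7], 0.84)]
lid_push [([250.7, 161.5], 0.58)]
lid_hole [([250.9, 164.6], 0.62)]
base_hole [([253.7, 185.1], 0.73)]
tool_block [([230.4, 253.8], 0.74)]
register_pin [([232.8, 215.7], 0.64), ([256.2, 187.3], 0.17)]
pin_knob []
scriber []
needle_holder [([223.5, 246.8], 0.47)]
oil_bottle [([188.3, 201.5], 0.81), ([253.3, 165.0], 0.24)]
1.3
```

View pics/t0.png

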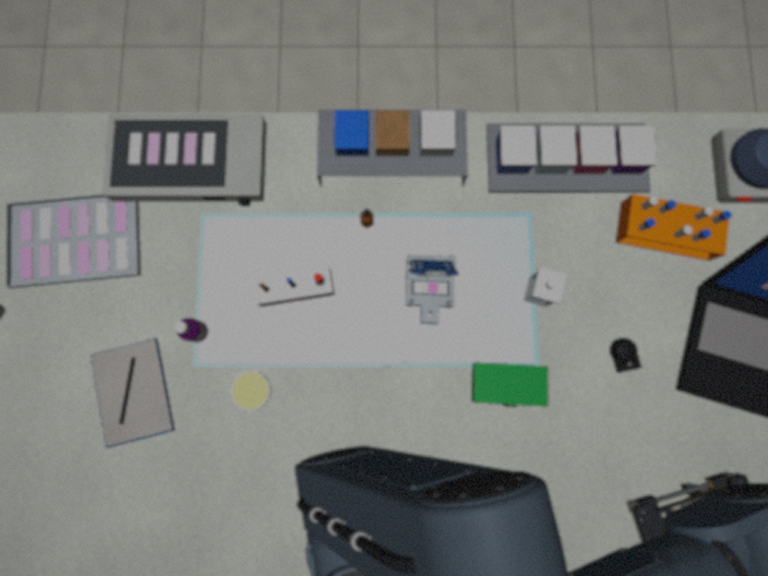

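View pics/s0.png

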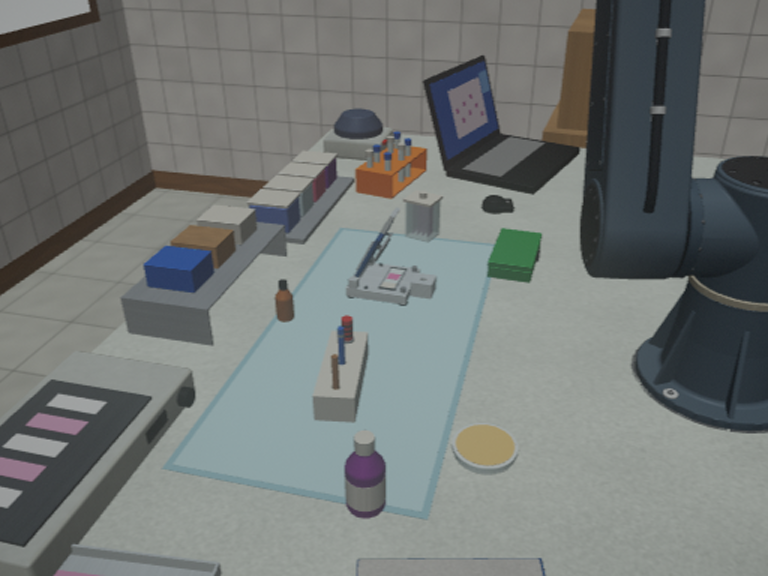

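The top view (1.5×) shows the press at about (430,285), the block at (295,285) and the red pin at its press-side end, (319,279). The lid stands open, leaning towards the hinge. I'll enlarge both views.

```bash
cat > b.py <<'E'
from h import *
import pickle
T,S=pickle.load(open("im0.pkl","rb"))
a=cv2.resize(T["frame"][155:225,165:315],None,fx=5,fy=5,interpolation=cv2.INTER_CUBIC)
b=cv2.resize(S["frame"][130:290,200:300],None,fx=5,fy=5,interpolation=cv2.INTER_CUBIC)
cv2.imwrite("pics/t1.png",a[:,:,::-1]);cv2.imwrite("pics/s1.png",b[:600,:,::-1])
for n,uv,z in [("knobtop",(319/1.5,279/1.5),.081),("block",(295/1.5,285/1.5),.045),("slide",(432/1.5,288/1.5),.026),("basehole",(430/1.5,314/1.5),.0335)]: print(n,onz(T,uv,z).round(4))
E
python3 b.py
```

```text
knobtop [0.57   0.0977 0.081 ]
block [0.5631 0.1549 0.045 ]
slide [ 0.5591 -0.1515  0.026 ]
basehole [ 0.4992 -0.1453  0.0335]
```

View pics/t1.png

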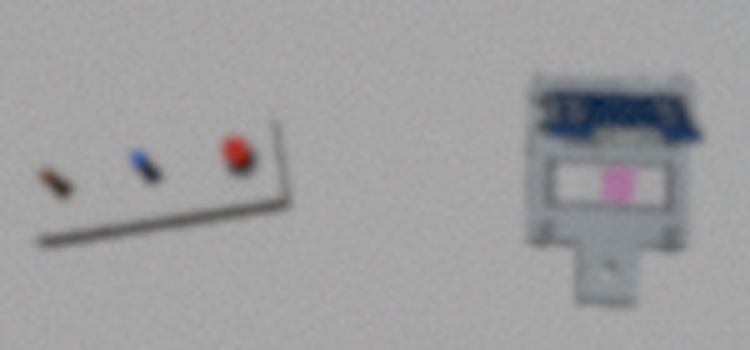

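View pics/s1.png

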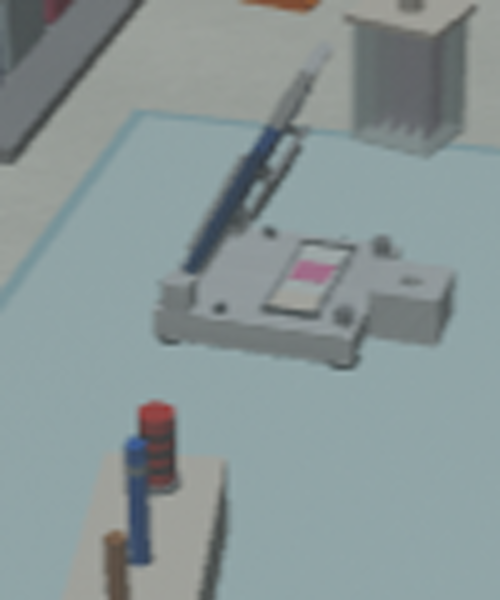

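```bash
cat > c.py <<'E'
from h import *
import pickle
from scipy.optimize import least_squares
T,S=pickle.load(open("im0.pkl","rb"))
cv=lambda p,o:(np.array(p)+.5)/5-.5+o
t=lambda *p:cv(p,np.array([165,155])); s=lambda *p:cv(p,np.array([200,130]))
L=lambda r,y,h:("L",r,y,h)
pts=[(T,(-38,55,24),t(530,247)),(T,(-38,-55,24),t(686,250)),(T,(-78,20,33.5),t(577,304)),(T,(-78,-20,33.5),t(636,304)),(T,(-58,0,33.5),t(610,266)),
(S,(-58,0,33.5),s(410,281)),(S,(-78,-20,33.5),s(456,270)),(S,(-78,20,33.5),s(440,294)),(S,(-38,55,24),s(355,347)),(S,(78,55,24),s(156,312)),
(S,L(140,0,0),s(322,52)),(T,L(140,0,0),t(625,135))]
def W(P,q):
    x,y,a,th=q
    if P[0]=="L":
        _,r,yy,h=P; P=(62-r*np.cos(th)+h*np.sin(th),yy,38+r*np.sin(th)+h*np.cos(th))
    P=np.array(P)/1e3;c,n=np.cos(a),np.sin(a)
    return np.array([x+c*P[0]-n*P[1],y+n*P[0]+c*P[1],P[2]])
f=lambda q:np.concatenate([proj(im,W(P,q))[0]-uv for im,P,uv in pts])
r=least_squares(f,[.557,-.15,0,1.1],loss="soft_l1")
print("press",r.x.round(4));print(f(r.x).reshape(-1,2).round(1).tolist())
for P in[(-58,0,33.5),L(90,0,4),L(120,0,4),(62,0,38)]:print(P,W(P,r.x).round(4))
# pin: knob top (81) ; collar
g=lambda q:np.concatenate([proj(T,[q[0],q[1],.079])[0]-t(237,150),proj(S,[q[0],q[1],.085])[0]-s(157,410),proj(S,[q[0],q[1],.049])[0]-s(160,485)])
k=least_squares(g,[.57,.0977]);print("pin",k.x.round(4),g(k.x).round(1))
for a,b in[((237,152),(57,182))]:
    d=onz(T,t(*a),.085)-onz(T,t(*b),.099);print("row",d,np.degrees(np.arctan2(-d[0],-d[1])) )
d=onz(T,t(288,205),.0)-onz(T,t(42,242),.0);print("edge",d,np.degrees(np.arctan2(d[0],-d[1])))
from plant import status;z=status.get_state();print(z["tcp_pos"],z["tcp_rot"],z["grip_width"],z["force"])
E
python3 c.py
```

```text
press [ 0.5578 -0.1442 -0.0144  1.141 ]
[[-1.1, -0.6], [0.3, -0.8], [0.1, -0.3], [0.3, -0.2], [-0.5, 1.4], [0.9, -0.1], [0.1, -0.3], [0.4, 1.6], [0.2, -1.7], [-0.5, -0.1], [-2.7, 0.1], [0.4, 2.0]]
(-58, 0, 33.5) [ 0.4998 -0.1434  0.0335]
('L', 90, 0, 4) [ 0.5859 -0.1446  0.1215]
('L', 120, 0, 4) [ 0.5734 -0.1444  0.1488]
(62, 0, 38) [ 0.6198 -0.1451  0.038 ]
pin [0.5733 0.1021] [-0.6  0.5 -0.1  0.6 -0.2 -1.6]
row [ 0.0218695  -0.11258747 -0.014     ] -10.992503176333578
edge [ 0.02553165 -0.16894836  0.        ] 8.593572431412495
[ 0.15032491 -0.52904038  0.21862497] [[ 2.73306355e-01 -9.61927043e-01 -1.33246952e-05]
 [-9.61927043e-01 -2.73306355e-01 -3.96905681e-06]
 [ 1.76219211e-07  1.39021531e-05 -1.00000000e+00]] 0.9978439927587291 [-0.02470995 -0.59107065  0.25356573]
```

Emit:
arm_command:
  increments:
    - [-1, 35, 28, 10, 5]
    - [-1, 37, 30, 10, 7.5]
    - [-1, 37, 30, 10, 7.5]
    - [-1, 37, 30, 5, 7.5]
    - [-1, 37, 30, 0, 7.5]
    - [-1, 37, 30, 0, 7.5]
    - [-1, 37, 30, 0, 7.5]
    - [-1, 37, 30, 0, 7.5]
    - [-1, 37, 30, 0, 7.5]
    - [-1, 37, 30, 0, 7.5]

```text
time_s: 2.3
tcp_pos: [0.5268, -0.2208, 0.2561]
tcp_rot: [[1.0, 0.011, 0.004], [0.011, -1.0, -0.002], [0.004, 0.002, -1.0]]
force: [0.1, -1.2, 0.0]
grip_width: 0.191
```

Emit:
arm_command:
  increments:
    - [-1, 36, 27, 0, 0]
    - [-1, 36, 27, 0, 0]
    - [-1, 30, 22, 0, 0]
    - [-1, 0, 0, -30, 0]
    - [-1, 0, 0, -45, 0]
    - [-1, 0, 0, -40, 0]
    - [-1, 0, 0, 0, 0]

```text
time_s: 3.0
tcp_pos: [0.6371, -0.1346, 0.138]
tcp_rot: [[1.0, 0.025, 0.008], [0.025, -1.0, -0.003], [0.008, 0.003, -1.0]]
force: [-0.3, -0.2, -0.1]
grip_width: 0.006
```

Emit:
arm_command:
  increments:
    - [-1, -20, -10, 2, -1]
    - [-1, -20, 0, 0, 0]
    - [-1, -15, 0, -5, 0]
    - [-1, -10, 0, -7, 0]
    - [-1, -10, 0, -8, 0]
    - [-1, -8, 0, -8, 0]
    - [-1, -8, 0, -9, 0]
    - [-1, -7, 0, -9, 0]

```text
time_s: 3.8
tcp_pos: [0.5424, -0.1473, 0.1067]
tcp_rot: [[1.0, 0.006, 0.025], [0.006, -1.0, -0.008], [0.025, 0.008, -1.0]]
force: [0.5, -0.2, 0.5]
grip_width: 0.005
```

Emit:
arm_command:
  increments:
    - [-1, -5, 0, -10, 0]
    - [-1, -5, 0, -11, 0]
    - [-1, -4, 0, -11, 0]
    - [-1, -3, 0, -11, 0]
    - [-1, -2, 0, -10, 0]

```text
time_s: 4.3
tcp_pos: [0.5216, -0.1475, 0.0494]
tcp_rot: [[1.0, 0.005, 0.025], [0.006, -1.0, -0.008], [0.025, 0.008, -1.0]]
force: [2.0, 0.2, 3.4]
grip_width: 0.006
```

```bash
cat > d.py <<'E'
from h import *
import sys
n=sys.argv[1]
S=get_image("side");T=get_image("top")
a=cv2.resize(T["frame"][150:225,230:320],None,fx=4,fy=4,interpolation=cv2.INTER_CUBIC)
b=cv2.resize(S["frame"][120:270,195:295],None,fx=4,fy=4,interpolation=cv2.INTER_CUBIC)
c=np.zeros((600,400+360,3),np.uint8);c[:600,:400]=b;c[:300,400:]=a
cv2.imwrite(f"pics/{n}.png",c[:,:,::-1]);import pickle;pickle.dump((T,S),open(f"{n}.pkl","wb"))
z=status.get_state();print(z["time_s"],z["tcp_pos"].round(4) if hasattr(z["tcp_pos"],'round') else z["tcp_pos"],z["force"])
E
python3 d.py m1
```

```text
4.4 [ 0.521  -0.1473  0.049 ] [-0.79386217 -0.11869899 -0.28445065]
```

View pics/m1.png

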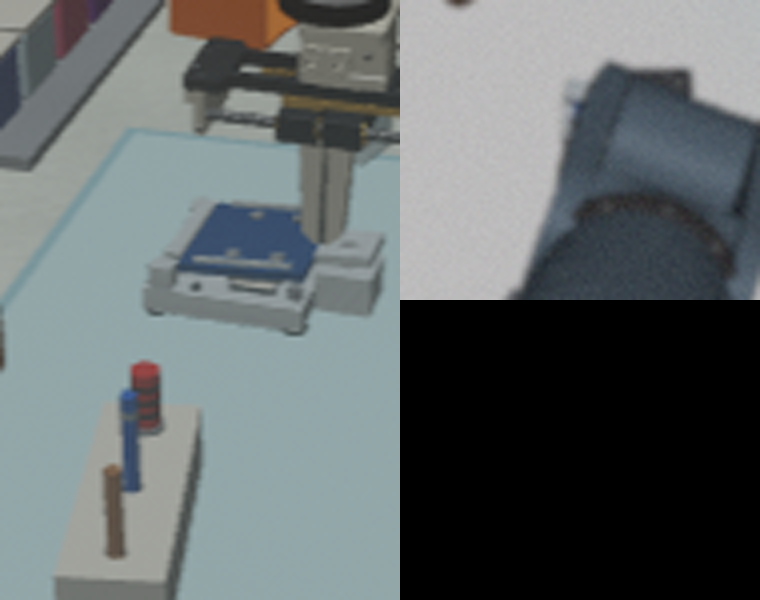

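The lid is down, just short of shut, with its tongue over the base tongue (side crop (345,250)). Next, the pin.

Emit:
arm_command:
  increments:
    - [-1, 0, 0, 30, 0]
    - [0.4, 0, 0, 45, 0]
    - [0.4, 7, 45, 20, 2]
    - [0.4, 10, 48, 0, 2]
    - [0.4, 10, 48, 0, 2]
    - [0.4, 10, 48, 0, 2]
    - [0.4, 10, 40, 0, 1]
    - [0.4, 0, 0, 0, 0]

```text
time_s: 5.2
tcp_pos: [0.5693, 0.0894, 0.1491]
tcp_rot: [[0.986, 0.164, 0.025], [0.164, -0.986, -0.003], [0.025, 0.007, -1.0]]
force: [-0.0, -0.2, 0.6]
grip_width: 0.556
```

```bash
cat > e.py <<'E'
from h import *
z=status.get_state();print(z["time_s"],np.round(z["tcp_pos"],4),np.round(z["tcp_rot"],3).tolist(),np.round(z["joint_pos"],3),z["grip_width"])
T=get_image("top");S=get_image("side")
for q in("lid_hole","lid_push"):
  for im in(T,S): print(q,[(np.round(x["uv"],1).tolist(),round(x["p"],2)) for x in spot_in(im,q)[:2]],proj(im,[.4998,-.1434,.045]))
a=cv2.resize(T["frame"][150:250,170:320],None,fx=4,fy=4,interpolation=cv2.INTER_CUBIC)
b=cv2.resize(S["frame"][140:290,200:300],None,fx=4,fy=4,interpolation=cv2.INTER_CUBIC)
c=np.zeros((600,800,3),np.uint8);c[:,:400]=b;c[:400,400:]=a[:,200:]
cv2.imwrite("pics/m2.png",c[:,:,::-1]);import pickle;pickle.dump((T,S),open("m2.pkl","wb"))
E
python3 e.py
```

```text
5.2 [0.5693 0.0894 0.1491] [[0.986, 0.164, 0.025], [0.164, -0.986, -0.003], [0.025, 0.007, -1.0]] [ 0.077  0.465  1.667 -0.006  0.984 -0.085] 0.5558456523664373
lid_hole [([288.8, 188.4], 0.66)] [[286.39823744 208.74463274]]
lid_hole [([265.1, 180.9], 0.55), ([260.0, 191.1], 0.33)] [[282.55248644 182.11692496]]
lid_push [([286.1, 191.0], 0.84)] [[286.39823744 208.74463274]]
lid_push [([265.6, 176.9], 0.94)] [[282.55248644 182.11692496]]
```

View pics/m2.png

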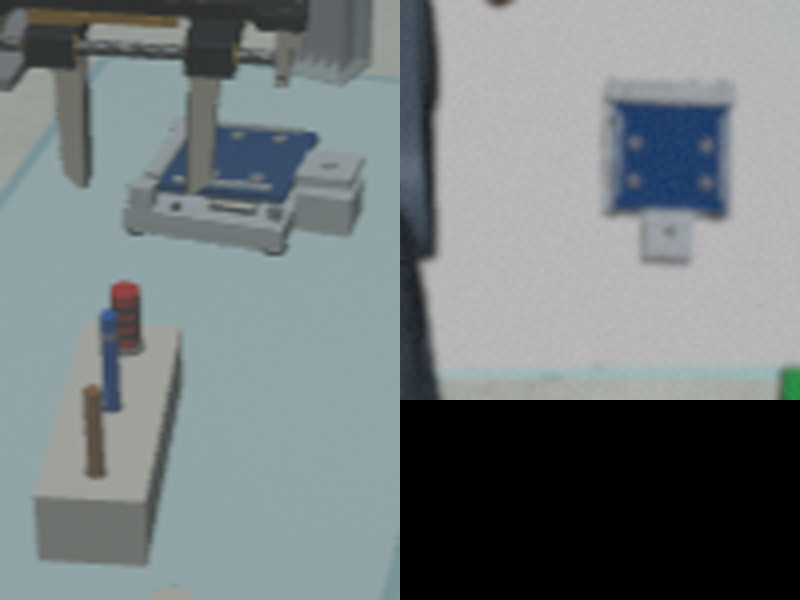

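Emit:
arm_command:
  increments:
    - [0.4, 4, 13, 0, 0]
    - [0.4, 0, 0, -20, 0]
    - [0.4, 0, 0, -15, 0]
    - [0.4, 0, 0, 0, 0]

```text
time_s: 5.9
tcp_pos: [0.5739, 0.0964, 0.1138]
tcp_rot: [[0.988, 0.153, 0.026], [0.153, -0.988, -0.004], [0.025, 0.008, -1.0]]
force: [-0.1, -0.7, -0.2]
grip_width: 0.699
```

```bash
cat > f.py <<'E'
from h import *
z=status.get_state();p=np.array(z["tcp_pos"]);print(z["time_s"],p.round(4),np.round(z["force"],1))
S=get_image("side")
print(proj(S,[p,[.5733,.1021,.085]]).round(1))
save(S,"m3.png",(180,290,150,270),5)
T,_=__import__("pickle").load(open("m2.pkl","rb"))
f=T["frame"].astype(int);m=(f[...,2]-f[...,0]>40)&(f[...,0]<110);m[:,:260]=0;m[:,320:]=0;m[:165]=0;m[225:]=0
r=np.argwhere(m);print(len(r),r.min(0),r.max(0),cv2.minAreaRect(r[:,::-1].astype(np.float32)))
print(f[196:220,284:294].sum(2)//3)
E
python3 f.py
```

```text
5.9 [0.5739 0.0964 0.1138] [-0.1 -0.7 -0.2]
[[231.  200.4]
 [230.9 212.2]]
612 [176 274] [202 300] ((287.0, 189.0), (26.0, 26.0), 90.0)
[[ 63  69  67  68  71  66  66  68  65  64]
 [ 64  67  64  60  66  69  64  69  66  69]
 [ 63  68  67  63  61  65  62  64  64  65]
 [ 66  67  70  63  68  67  67  67  69  66]
 [ 70  71  69  65  67  67  71  71  69  72]
 [ 90  88  87  87  85  82  88  85  81  78]
 [124 120 120 118 120 122 117 118 116 105]
 [152 148 150 151 151 151 148 150 144 135]
 [159 159 154 157 159 161 161 160 160 147]
 [158 157 158 157 155 158 159 160 159 165]
 [156 155 150 142 146 154 156 158 161 172]
 [161 150 134 124 136 151 156 156 166 173]
 [162 154 136 129 134 151 160 161 164 173]
 [160 159 156 144 147 157 158 160 165 175]
 [161 161 158 156 157 157 161 160 165 174]
 [157 160 155 158 157 159 156 160 164 175]
 [157 157 156 158 158 156 158 158 160 176]
 [147 146 147 152 152 150 152 153 161 171]
 [128 124 129 130 134 135 135 139 153 169]
 [135 132 129 129 128 131 129 140 156 173]
 [164 161 158 156 154 156 156 157 170 178]
 [181 178 175 177 177 175 177 179 181 180]
 [183 184 181 183 182 184 179 182 184 182]
 [183 182 183 183 180 183 182 184 183 184]]
```

View pics/m3.png

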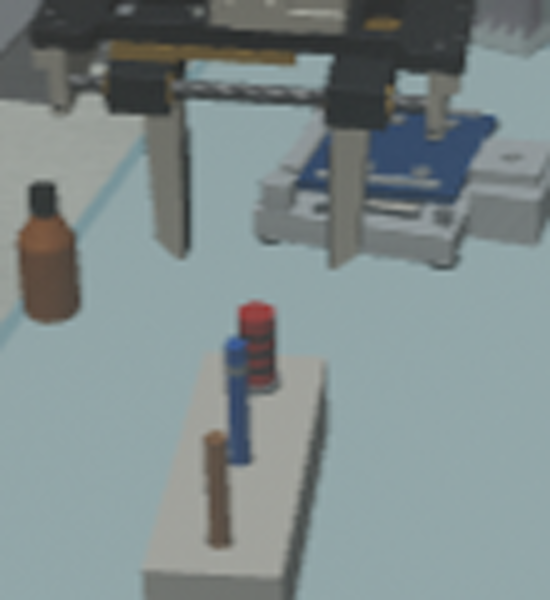

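Emit:
arm_command:
  increments:
    - [0.3, 0, 5, 0, 0]
    - [0.3, 0, 0, -20, 0]
    - [0.3, 0, 0, -20, 0]
    - [0.3, 0, 0, -15, 0]
    - [0.3, 0, 0, 0, 0]

```text
time_s: 6.45
tcp_pos: [0.5771, 0.103, 0.0625]
tcp_rot: [[0.988, 0.151, 0.034], [0.152, -0.988, -0.003], [0.033, 0.008, -0.999]]
force: [-0.4, -0.1, -0.5]
grip_width: 0.654
```

Emit:
arm_command:
  increments:
    - [0.3, -3, 0, -6, 0]
    - [0.3, 0, -1, -5, 0]
    - [0.3, 0, 0, 0, 0]

```text
time_s: 6.75
tcp_pos: [0.5748, 0.1023, 0.0525]
tcp_rot: [[0.988, 0.151, 0.036], [0.151, -0.988, -0.002], [0.035, 0.008, -0.999]]
force: [-0.5, -1.1, 1.0]
grip_width: 0.648
```

Emit:
arm_command:
  increments:
    - [-1, 0, 0, 0, 0]
    - [-1, 0, 0, 0, 0]
    - [-1, 0, 0, 0, 0]
    - [-1, 0, 0, 0, 0]
    - [-1, 0, 0, 0, 0]
    - [-1, 0, 0, 0, 0]
  squeeze: 20

```text
time_s: 7.35
tcp_pos: [0.5755, 0.1022, 0.0539]
tcp_rot: [[0.988, 0.151, 0.038], [0.151, -0.988, -0.002], [0.037, 0.008, -0.999]]
force: [-3.8, -0.8, 0.2]
grip_width: 0.19
```

Emit:
arm_command:
  increments:
    - [-1, -1, 0, 0, 0]
    - [-1, 0, 0, 5, 0]
    - [-1, 0, 0, 10, 0]
    - [-1, 0, 0, 20, 0]
    - [-1, 0, 0, 30, 0]
    - [-1, 0, 0, 0, 0]
  squeeze: 45

```text
time_s: 7.95
tcp_pos: [0.5743, 0.1023, 0.1232]
tcp_rot: [[0.988, 0.151, 0.038], [0.151, -0.989, -0.002], [0.037, 0.008, -0.999]]
force: [-0.3, -0.2, -0.8]
grip_width: 0.185
```

Emit:
arm_command:
  increments:
    - [-1, -8, -35, 0, -1]
    - [-1, -11, -40, 0, -2]
    - [-1, -11, -40, 0, -2]
    - [-1, -11, -40, 0, -2]
    - [-1, -11, -40, 0, -2]
    - [-1, -11, -35, 0, 0]
    - [-1, -7, -10, 0, 0]
    - [-1, 0, 0, 0, 0]

```text
time_s: 8.75
tcp_pos: [0.5004, -0.1447, 0.1247]
tcp_rot: [[0.999, -0.01, 0.041], [-0.009, -1.0, -0.008], [0.041, 0.008, -0.999]]
force: [0.8, 1.0, -0.6]
grip_width: 0.186
```

```bash
cat > g.py <<'E'
from h import *
from scipy.optimize import least_squares
import pickle
T,S0=pickle.load(open("m2.pkl","rb"))
g=lambda q:np.concatenate([proj(T,[q[0],q[1],.048])[0]-[287.2,207.4],proj(S0,[q[0],q[1],.048])[0]-[282.3,181.3]])
k=least_squares(g,[.5,-.145]);print("hole",k.x.round(4),g(k.x).round(2))
z=status.get_state();p=np.array(z["tcp_pos"]);R=np.array(z["tcp_rot"]);print(z["time_s"],p.round(4),R.round(3).tolist(),np.round(z["force"],1))
tip=p+R[:,2]*.036
S=get_image("side");print("tip",tip.round(4),proj(S,[tip,[*k.x,.048]]).round(1))
save(S,"m4.png",(225,325,130,220),8)
E
python3 g.py
```

```text
hole [ 0.5021 -0.1452] [-0.19  0.54 -0.4  -0.52]
8.75 [ 0.5004 -0.1447  0.1247] [[0.999, -0.01, 0.041], [-0.009, -1.0, -0.008], [0.041, 0.008, -0.999]] [ 0.8  1.  -0.6]
tip [ 0.5019 -0.145   0.0887] [[282.3 167.8]
 [281.9 180.8]]
```

View pics/m4.png

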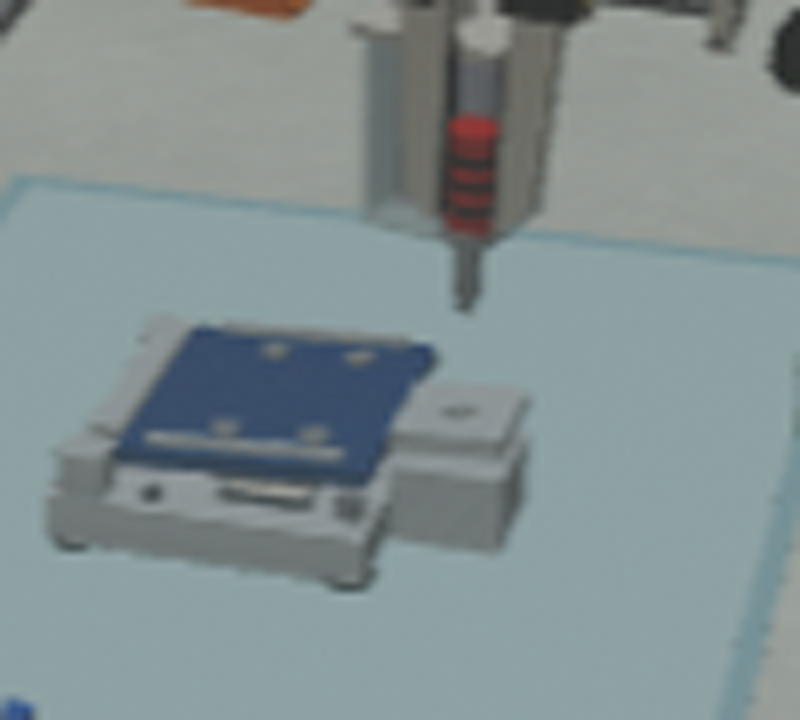

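The pin tip at (465,310) sits above the hole at (460,411), and both show the same camera bias, so they line up to about 1 mm. I'll lower it.

Emit:
arm_command:
  increments:
    - [-1, 0, 0, -12, 0]
    - [-1, 0, 0, -10, 0]
    - [-1, 0, 0, -8, 0]
    - [-1, 0, 0, -4, 0]
    - [-1, 0, 0, 0, 0]

```text
time_s: 9.3
tcp_pos: [0.5017, -0.1396, 0.0866]
tcp_rot: [[0.999, -0.004, 0.039], [-0.004, -1.0, -0.007], [0.039, 0.007, -0.999]]
force: [-0.3, 0.2, -0.1]
grip_width: 0.187
```

```bash
cat > g2.py <<'E'
from h import *
import sys
z=status.get_state();p=np.array(z["tcp_pos"]);R=np.array(z["tcp_rot"]);print(z["time_s"],p.round(4),R[:,2].round(3).tolist(),np.round(z["force"],1),z["grip_width"])
S=get_image("side");tip=p+R[:,2]*.036;print("tip",tip.round(4),proj(S,[tip,[.5021,-.1452,.048]]).round(1))
save(S,sys.argv[1]+".png",(260,310,150,200),10)
E
python3 g2.py m5
```

```text
9.3 [ 0.5017 -0.1396  0.0866] [0.039, -0.007, -0.999] [-0.3  0.2 -0.1] 0.18667750567164346
tip [ 0.5031 -0.1399  0.0507] [[281.2 180.8]
 [281.9 180.8]]
```

View pics/m5.png

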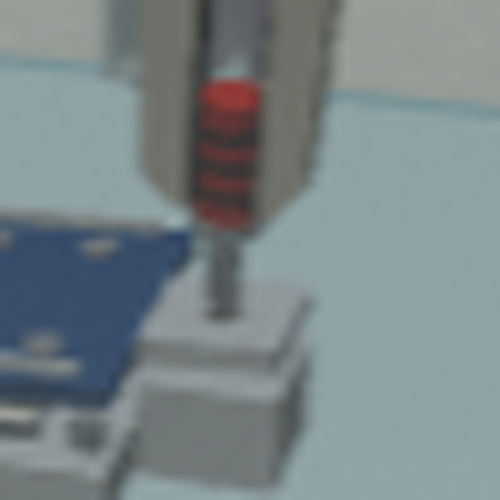

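Emit:
arm_command:
  increments:
    - [-1, -1, -5, 0, 0]
    - [-1, 0, 0, 0, 0]
    - [-1, 0, 0, 0, 0]

```text
time_s: 9.65
tcp_pos: [0.5012, -0.1452, 0.0875]
tcp_rot: [[0.999, -0.004, 0.041], [-0.003, -1.0, -0.008], [0.041, 0.007, -0.999]]
force: [0.4, 1.2, 0.1]
grip_width: 0.182
```

Emit:
arm_command:
  increments:
    - [-1, -0.5, 0, -3, 0]
    - [-1, 0, 0, -3, 0]
    - [-1, 0, 0, -3, 0]
    - [-1, 0, 0, 0, 0]

```text
time_s: 10.05
tcp_pos: [0.5011, -0.1451, 0.0784]
tcp_rot: [[0.999, -0.004, 0.042], [-0.004, -1.0, -0.007], [0.042, 0.007, -0.999]]
force: [0.6, 1.7, 0.1]
grip_width: 0.182
```

Emit:
arm_command:
  increments:
    - [-1, 0, 0.5, -3, 0]
    - [-1, 0, 0, -3, 0]
    - [-1, 0, 0, -3, 0]
    - [-1, 0, 0, -3, 0]
    - [-1, 0, 0, 0, 0]

```text
time_s: 10.55
tcp_pos: [0.5011, -0.1445, 0.0651]
tcp_rot: [[0.999, -0.004, 0.042], [-0.004, -1.0, -0.007], [0.042, 0.007, -0.999]]
force: [0.2, 1.1, -0.5]
grip_width: 0.184
```

Emit:
arm_command:
  increments:
    - [-1, 0, 0, -3, 0]
    - [-1, 0, 0, -3, 0]
    - [-1, 0, 0, -3, 0]
    - [-1, 0, 0, 0, 0]

```text
time_s: 10.95
tcp_pos: [0.5013, -0.1445, 0.0556]
tcp_rot: [[0.999, -0.004, 0.042], [-0.004, -1.0, -0.007], [0.042, 0.007, -0.999]]
force: [1.0, 1.2, 1.3]
grip_width: 0.184
```

Emit:
arm_command:
  increments:
    - [-1, 0, 0, -3, 0]
    - [-1, 0, 0, -2, 0]
    - [-1, 0, 0, -2, 0]
  squeeze: 60

```text
time_s: 11.25
tcp_pos: [0.5014, -0.1446, 0.0502]
tcp_rot: [[0.999, -0.004, 0.042], [-0.003, -1.0, -0.008], [0.043, 0.008, -0.999]]
force: [-13.0, 6.1, 47.5]
grip_width: 0.187
```

Emit:
arm_command:
  increments:
    - [-1, -0.5, 0.3, -1, 0]

```text
time_s: 11.35
tcp_pos: [0.5013, -0.1445, 0.0507]
tcp_rot: [[0.999, -0.004, 0.043], [-0.003, -1.0, -0.008], [0.043, 0.008, -0.999]]
force: [-4.3, 2.6, 19.5]
grip_width: 0.187
```

Emit:
arm_command:
  increments:
    - [-1, -0.3, 0.2, -1.2, 0]
    - [-1, -0.3, 0.2, -1.2, 0]

```text
time_s: 11.55
tcp_pos: [0.5013, -0.1445, 0.0507]
tcp_rot: [[0.999, -0.003, 0.045], [-0.003, -1.0, -0.009], [0.045, 0.009, -0.999]]
force: [-4.6, 2.1, 20.2]
grip_width: 0.186
```

```bash
cat > k.py <<'E'
from h import *
S=get_image("side");S=get_image("side");S=get_image("side");S=get_image("side")
z=status.get_state();print(z["time_s"],np.round(z["tcp_pos"],4),np.round(z["force"],1),z["grip_width"])
save(S,"m6.png",(225,325,130,220),8)
E
python3 k.py
```

```text
11.75 [ 0.5013 -0.1445  0.0507] [-5.8  3.1 20.6] 0.18408346528543154
```

View pics/m6.png

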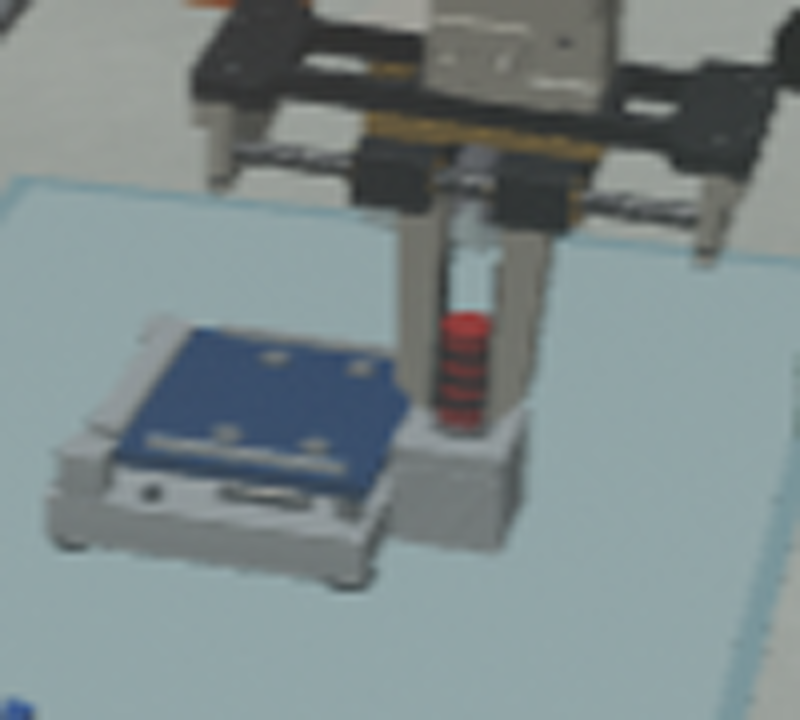

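The gap between the tongues has closed (around (455,440) in the crop). The collar is on the lid, and the push holds steady at about 20 N. Handing in.

```bash
python3 -c "
from plant import order,status
print(order.finish_job());z=status.get_state();print(z['time_s'],z['force'],z['tcp_pos'])"
```

```text
the job is handed in; nothing more can be done
None
the job is handed in; nothing more can be done
```

The job is done and handed in at about 11.8 s of the 51 s allowed. I swung the lid down with the closed fingers and drew the register pin from the tool block. I then put it through the lid's tongue into the base hole and pressed down with a 60 N grip.

- **Shut and home:** the last side picture shows no gap between the lid and base tongues, with the collar resting on the lid. The tool height was 50.7 mm; I expected 50.9 mm with the pin home and the lid shut.
- **Still pressing:** the last reading, just before hand-in, was steady at about 20 N down, against the roughly 9 N needed to shut the lid.
- **Force peak:** the push briefly reached about 47 N at the wrist when the lid met its stops, and I eased it back. That is below the 120 N wrist limit.
- **Flaws:** the tool drifted to a tilt of about 0.045 rad, and about 6 N of sideways force remains on the pin.
- **Pin seating:** I did not measure this directly; it rests on the tool height and the picture.
- **Other things on the bench:** I saw no sign that the tools left in the block or the other things had moved, but I did not re-measure them at the end.

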